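# Put the spray-gun air cap in its pot and close the lid

### The arm

A 7-joint arm with a two-finger parallel gripper is mounted at the origin on the work surface. World frame = base frame: x ahead of the robot, y to its left, z up, the work surface at z = 0. Lengths are in m, angles in rad, forces in N, time in s.
With the tool pointing down it reaches from about 0.4 to 0.75 m from the base axis. Payload 19.5 kg.
Tool frame: the origin (TCP) lies at the very end of the fingers, on their centre line; the grasp point (between the pads) lies 19 mm behind it; z points along the fingers, y is the line along which they close (so a half turn about z gives the same grasp; the last joint's range is limited). The gripper opens to 85 mm and grips with 20 to 120 N. Pads are 22 mm wide; open, the fingers measure 114 mm over their backs; the gripper's body (76 mm by 85 mm) begins 54 mm behind the grasp point. The pads swing forward as they close: fully open they stand 13 mm farther back than shut.
Start: joints at [1.087, 0.707, -0.028, 1.485, 0.022, 0.951, -0.075], TCP at [0.246, -0.52, 0.231] pointing down, gripper open.
Joint ranges: [-2.71, 2.71], [-0.32, 2.16], [-1.57, 1.52], [0, 2.45], [-1.46, 4.6], [0, 2.02], [-2.83, 2.83]. Speed limits (rad/s): [1.89, 1.89, 2.57, 2.57, 3.01, 3.01, 3.01].

### API

Orientations are given as a rotation vector (axis times angle).
In Python, from station import manip gives the robot as it stands. The module is installed in compiled form; this text tells all that it offers.
- The arm moves only by the tool jog_arm, never from a script. Its argument "plan" is a list of rows, each a list of 3 entries, a list of its own where there are three numbers: the opening, from 0 (shut) to 1 (fully open), then the shift along the tool's x, y, z in fractions of the full range, 1 being 0.5 m, then the turn, a rotation vector about the tool's x, y, z in parts of the range, where 1.0 means 4 rad. In form: [[gripper, [dx, dy, dz], [ax, ay, az]], ...]. A call has exactly 10 rows; each row is the pose to reach, as a shift and turn from the pose commanded when the call began, along the tool's axes at that moment; what a row does not reach only later rows make up. A row lasts 1/10 s, in which the tool goes at most 50 mm and 8.59 degrees, less where a joint would pass 70% of its speed; a pose out of reach is approached as far as the arm can. A shift or turn number past 1, either way, is cut back to 1. A call with a gripper value outside its range is refused whole. The fingers move at their own pace and stop on an object; the grip force is fixed at half the most. Time passes only in rows, so rows that repeat a pose let the fingers close, or fill a call up. It gives the time, the measured TCP pose, the force, the opening and the grip force at its end, in the units of the state.
- manip.read_state(): the state, without advancing time (a new reading comes with each control period).
- manip.read_camera(name): name is "side" or "top"; returns the picture (384x512x3 uint8, blue, green, red); there is no depth.
- manip.calibration(name): a dict with "fov_y" (degrees; the focal length in pixels is half the picture's height over the tangent of half this angle, whatever the lens; pixels are square), "cx", "cy" (the principal point, pixels), "pose" (4x4, takes a point from camera to world coordinates). Camera axes: x right, y down, z forward; pixel columns grow to the right and rows downward; lengths in m; the calibration is good to about 2 mm. A picture is of the moment at which its call begins. calibration takes no time and is no camera call.
- manip.sign_off(): hands the job in; it is judged then, once.
The state is a dict: "t": time; "joint_positions": joint angles; "qd": joint speeds; "joint_torque": joint torques, N m; "tcp_pos": TCP position; "orientation": TCP orientation; "ft_force": force on the tool from outside, world axes, zero at the start; "torque": the same for the moment, N m; "width": opening from 0.0 (shut) to 1.0 (fully open); "grasp_force": force on a finger pad.
Only numpy, scipy, OpenCV 4.12 (cv2) and the standard library are available. Lean on these libraries where they do the work, as an engineer would, in place of code of your own. Each camera call takes 0.05 s, during which the arm holds its last target. There are 200 camera calls.

### The job

Put the brass spray-gun air cap into the larger of the two open white pots, then close that pot with the pale grey lid that fits it, fully home and level all round. Leave the pot standing upright where it is.

Things in the scene. Friction and masses are not known exactly. Their poses are not given: they have to be found in the camera images.
- pot: The larger open round pot, white plastic, loose on the bench: outside diameter 104 mm, height 62 mm, wall 3 mm, floor 4 mm thick, about 0.35 kg. Origin: centre of its underside; z up. A similar but narrower pot (68 mm across, same height) stands nearby and is not used.
- lid: Larger pale grey lid (112 mm; the 76 mm one is not used), right way up on the bench, 0.09 kg. Origin: centre of its foot; z up. Tapered plug, 72 mm at z 0 to 88 mm at z 10 mm, drops into the pot's 98 mm mouth; flange z 10-14 mm; shallow cone to z 26 mm; round grip spout 24 mm across, z 27-56 mm. Closed: flange on the rim, origin 52 mm above the pot's origin.
- air_cap: Spray-gun air cap, a brass round collar 36 mm across and 21 mm high with two small horns on top to 30 mm high, about 0.06 kg, lying loose on the bench horns up. The horns lie within the collar's outline, so it can be gripped across the collar at any yaw. Origin: centre of its underside; z up.

How it is judged:
On the way:
1. the air cap lies in the larger pot, let go (horizontal distance between air_cap and pot below 0.046 m and z of air_cap in the frame of pot below 0.045 m and contact force between air_cap and the fingers below 0.1 N and linear speed of air_cap below 0.05 m/s), for 0.2 s.
At the end, for the whole second after the job is handed in: The air cap is inside the larger pot; the larger lid is home on that pot (centred within 10 mm, its flange within 4 mm of the rim, level within 0.1 rad); the pot stands upright (within 0.1 rad) and within 50 mm of where it began; pot and lid are at rest (horizontal distance between air_cap and pot below 0.046 m and z of air_cap in the frame of pot between 0 and 0.045 m and horizontal distance between lid and pot below 0.01 m and z of lid in the frame of pot between 0.048 and 0.056 m and angle between each of lid, pot's own z axis and vertical below 0.1 rad and distance of pot from where it was at the start of the episode below 0.05 m and linear speed of each of lid, pot below 0.02 m/s); the robot touches nothing.
It also fails if it takes over 54 s, if anything falls off the work surface, if the arm or the gripper's body presses on something with over 40 N, if the wrist force passes 120 N, or if a joint passes its speed limit or range.

## Working session

There is one attempt and no reset: what is moved stays moved. The work goes in short steps, Python scripts to look and compute and a tool call to move; the robot and the scene stay as the last step left them, time stands still between calls to the robot, and variables do not carry over. Pictures are saved under pics/ and viewed, at most 10 in all, crops included, and the job is handed in when it is done.

Besides the shell and the picture viewer there is one more tool, called after "Call:" as name([rows], argument=value, ...), one row to a line, values as JSON. jog_arm: Moves the arm, as the interface text tells. Its arguments: {"type":"object","properties":{"plan":{"type":"array"}},"required":["plan"]}

```bash
mkdir -p pics
python3 - <<'E'
from station import manip
import cv2,numpy as np
for n in("top","side"):
    im=manip.read_camera(n);cv2.imwrite(f"pics/{n}0.png",im)
    c=manip.calibration(n);print(n,c["fov_y"],c["cx"],c["cy"],c.keys());print(np.round(c["pose"],3))
cv2.imwrite("pics/both0.png",cv2.resize(np.vstack([cv2.imread("pics/top0.png"),cv2.imread("pics/side0.png")]),None,fx=.78,fy=.78))
print(manip.read_state())
E
```

```text
top 56.64366730766253 253.32950678666927 198.35538813991312 dict_keys(['fov_y', 'cx', 'cy', 'pose'])
[[ 0.007 -0.982  0.19   0.42 ]
 [-1.    -0.006  0.005  0.017]
 [-0.003 -0.19  -0.982  0.737]
 [ 0.     0.     0.     1.   ]]
side 56.40929766901058 254.2744339160071 192.95153783235872 dict_keys(['fov_y', 'cx', 'cy', 'pose'])
[[-0.988 -0.109  0.107  0.452]
 [-0.153  0.754 -0.639  0.554]
 [-0.011 -0.647 -0.762  0.697]
 [ 0.     0.     0.     1.   ]]
{'t': 0.1, 'joint_positions': array([ 1.08728378,  0.70702309, -0.02761625,  1.48491372,  0.02202641,
        0.95091992, -0.07547591]), 'qd': array([ 0.00113914, -0.0031496 ,  0.00030776, -0.00161172,  0.00075436,
        0.00027751,  0.00130455]), 'joint_torque': array([ 9.47058033e-04, -8.84299636e+01,  1.23603534e+00, -2.36451960e+01,
        1.69740280e-02,  5.15933905e-03, -4.67934137e-05]), 'tcp_pos': array([ 0.2457562 , -0.51958723,  0.23089345]), 'orientation': array([-3.06433409e+00, -6.88221492e-01,  4.07796546e-04]), 'ft_force': array([ 0.35428138, -0.38140994, -0.71733697]), 'torque': array([-0.01146513, -0.03623932, -0.01824619]), 'grasp_force': 0.0, 'width': 1.0017847539430482}
```

View pics/both0.png

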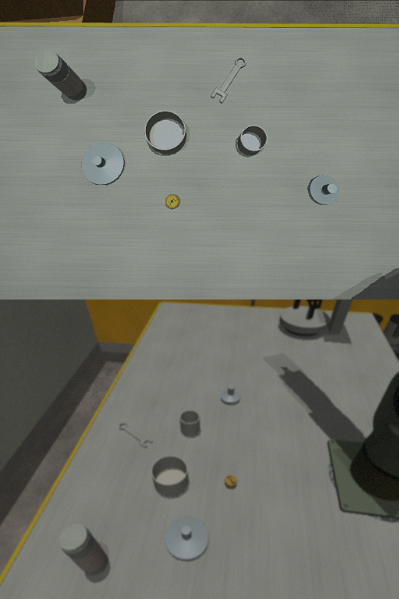

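The top picture (at 0.78 scale) shows the large pot at (165,133), the air cap at (173,201), the large lid at (103,163) with its spout, and a bottle at (60,75). The side view shows the same things at (170,476), (231,481), (187,538) and (85,550).

```bash
cat > h.py <<'E'
import numpy as np,cv2
from station import manip
from scipy.spatial.transform import Rotation as R
def K(n):
    c=manip.calibration(n);return 192/np.tan(np.radians(c["fov_y"]/2)),c["cx"],c["cy"],np.array(c["pose"])
def ray(n,p,z):
    f,cx,cy,T=K(n);d=T[:3,:3]@[(p[0]-cx)/f,(p[1]-cy)/f,1];o=T[:3,3]
    return o+d*(z-o[2])/d[2]
def proj(n,X):
    f,cx,cy,T=K(n);q=T[:3,:3].T@(np.array(X)-T[:3,3]);return np.array([f*q[0]/q[2]+cx,f*q[1]/q[2]+cy])
def big(m):
    c,_=cv2.findContours(m.astype(np.uint8),cv2.RETR_EXTERNAL,cv2.CHAIN_APPROX_NONE);return max(c,key=cv2.contourArea)
E
python3 - <<'E'
from h import *
rois={"top":dict(pot=(175,130,250,210),cap=(200,235,245,280),lid=(95,175,170,245)),
"side":dict(pot=(180,190,255,255),cap=(280,215,310,250),lid=(205,270,275,340))}
s=[]
for n in rois:
    im=cv2.imread(f"pics/{n}0.png");hsv=cv2.cvtColor(im,cv2.COLOR_BGR2HSV)
    for k,(a,b,c,d) in rois[n].items():
        print(n,k, "corner",hsv[b+2,a+2],"centre",hsv[(b+d)//2,(a+c)//2])
        s.append(cv2.resize(im[b:d,a:c],(260,260),interpolation=cv2.INTER_CUBIC))
        if k=="cap":
            m=np.zeros(im.shape[:2]);m[b:d,a:c]=hsv[b:d,a:c,1]>110
            q=big(m);r=cv2.fitEllipse(q);print(r,ray(n,r[0],.018))
        if k=="lid":
            m=np.zeros(im.shape[:2]);m[b:d,a:c]=(hsv[b:d,a:c,1]>28)
            q=cv2.convexHull(big(m));r=cv2.fitEllipse(q);print(r,ray(n,r[0],.012))
cv2.imwrite("pics/crops.png",np.vstack([np.hstack(s[:3]),np.hstack(s[3:])]))
E
```

```text
top pot corner [ 60  16 147] centre [ 86  11 165]
top cap corner [ 53  16 144] centre [ 27 159 168]
((220.47024536132812, 257.9184875488281), (16.75861930847168, 17.12567138671875), 65.09717559814453) [0.43817038 0.0848414  0.018     ]
top lid corner [ 53  14 143] centre [99 52 49]
((131.2427215576172, 209.67161560058594), (51.210121154785156, 54.846160888671875), 44.83479690551758) [0.53527303 0.27197307 0.012     ]
side pot corner [ 41  16 125] centre [ 25  19 147]
side cap corner [ 25  13 121] centre [ 20 147 111]
((295.5443115234375, 232.8002471923828), (13.216459274291992, 14.298012733459473), 168.26100158691406) [0.43698595 0.08892797 0.018     ]
side lid corner [ 40  12 124] centre [102  18  69]Traceback (most recent call last):
  File "<stdin>", line 15, in <module>
cv2.error: OpenCV(4.12.0) /io/opencv/modules/imgproc/src/shapedescr.cpp:361: error: (-201:Incorrect size of input array) There should be at least 5 points to fit the ellipse in function 'fitEllipseNoDirect'
```

Run:
```python
from h import *
rois={"top":dict(pot=(175,130,250,210),cap=(200,235,245,280),lid=(95,175,170,245)),
"side":dict(pot=(180,190,255,260),cap=(280,215,310,250),lid=(205,270,275,340))}
s=[]
for n in rois:
    im=cv2.imread(f"pics/{n}0.png");hsv=cv2.cvtColor(im,cv2.COLOR_BGR2HSV).astype(int)
    lab=cv2.cvtColor(im,cv2.COLOR_BGR2LAB).astype(int)
    for k,(a,b,c,d) in rois[n].items():
        v=im.copy();m=np.zeros(im.shape[:2])
        L=lab[b:d,a:c]; bg=np.median(np.vstack([L[0],L[-1]]),axis=0)
        if k=="cap": w=hsv[b:d,a:c,1]>110;z=.018
        if k=="lid": w=(L[...,2]<bg[2]-3);z=.012
        if k=="pot": w=np.abs(L[...,0]-bg[0])>14;z=.062
        m[b:d,a:c]=w
        q=cv2.convexHull(big(m));r=cv2.fitEllipse(q);print(n,k,np.round(r[0],1),np.round(r[1],1),ray(n,r[0],z).round(4))
        print("  widths",[np.linalg.norm(ray(n,q[:,0][q[:,0,0].argmax()],z)-ray(n,q[:,0][q[:,0,0].argmin()],z)).round(4)])
        v=cv2.resize(v[b:d,a:c],(260,260),interpolation=cv2.INTER_CUBIC)
        qq=((q-[a,b]+.5)*[260/(c-a),260/(d-b)]).astype(np.int32);cv2.polylines(v,[qq],True,(0,0,255),1)
        s.append(v)
cv2.imwrite("pics/crops.png",np.vstack([np.hstack(s[:3]),np.hstack(s[3:])]))
```

```text
top pot [212.9 170.9] [57.7 59.5] [0.6054 0.0996 0.062 ]
  widths [np.float64(0.1125)]
top cap [220.5 257.9] [17.4 17.8] [0.4382 0.0849 0.018 ]
  widths [np.float64(0.0346)]
top lid [131.3 209.6] [52.2 55.2] [0.5355 0.2718 0.012 ]
  widths [np.float64(0.1114)]
side pot [218.5 227.7] [49.2 56.2] [0.6031 0.13   0.062 ]
  widths [np.float64(0.1033)]
side cap [295.5 232.7] [13.7 15.1] [0.4371 0.0886 0.018 ]
  widths [np.float64(0.0333)]
side lid [239.2 306.2] [54.4 55.8] [0.5334 0.2753 0.012 ]
  widths [np.float64(0.1094)]
```

View pics/crops.png

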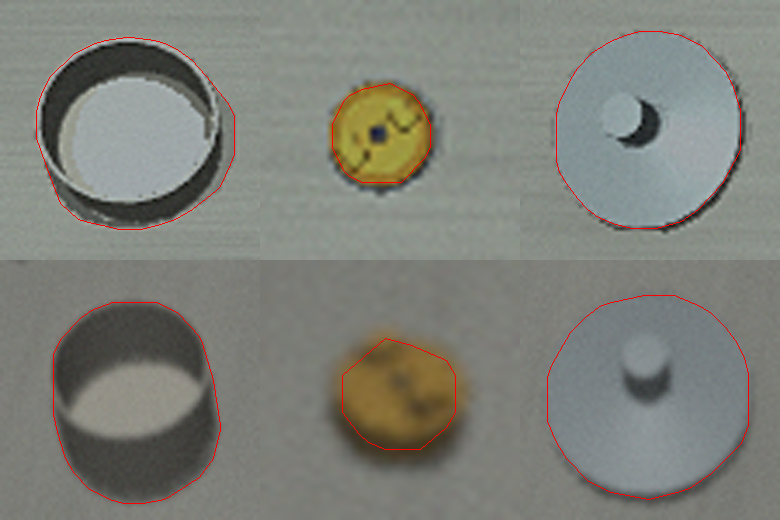

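The outlines fit: cap and lid sizes match. The pot hull also takes in the outer wall, so I use its rim edges, read off the crops at (37–218, 38–203) in top and (53–207, 301–441) in side.

```bash
cat >> h.py <<'E'
def rel(target):
    s=manip.read_state();r=R.from_rotvec(s["orientation"]);return r.inv().apply(np.array(target)-s["tcp_pos"]).round(4)
E
python3 - <<'E'
from h import *
print("pot",ray("top",(211.8,167.1),.062),ray("side",(217.5,219.9),.062))
print("pot w",ray("top",(211.8-26.1,167.1),.062)-ray("top",(211.8+26.1,167.1),.062))
print("cap",ray("top",(220.5,257.9),.021),ray("side",(295.5,232.7),.019))
print("spout",ray("top",(124.4,206.5),.056),ray("side",(205+(646-520)*70/260,270+(356-260)*70/260),.056))
print(R.from_rotvec(manip.read_state()["orientation"]).as_matrix().round(3))
print(rel([.43,-.25,.2]),rel([.437,.087,.15]))
E
```

```text
pot [0.61298792 0.1020127  0.062     ] [0.60970022 0.11005627 0.062     ]
pot w [-6.04344800e-04  1.02602228e-01  1.11022302e-16]
cap [0.43813256 0.08449913 0.021     ] [0.43712942 0.08935515 0.019     ]
spout [0.53444694 0.27023926 0.056     ] [0.53230658 0.27329308 0.056     ]
[[ 0.904  0.428 -0.   ]
 [ 0.428 -0.904  0.001]
 [-0.    -0.001 -1.   ]]
[ 0.2818 -0.1649  0.031 ] [ 0.4323 -0.4665  0.0813]
```

The rows are not in the units I measure in: shifts go in shares of 0.5 m and turns go in shares of 4 rad. I convert before sending: -0.4665 m / 0.5 = -0.933, 0.432 m / 0.5 = 0.864.

Call:
jog_arm([
  [1, [0.56, -0.33, 0.06], [0, 0, 0]],
  [1, [0.56, -0.33, 0.06], [0, 0, 0]],
  [1, [0.56, -0.33, 0.06], [0, 0, 0]],
  [1, [0.56, -0.33, 0.06], [0, 0, 0]],
  [1, [0.56, -0.33, 0.06], [0, 0, 0]],
  [1, [0.56, -0.33, 0.06], [0, 0, 0]],
  [1, [0.56, -0.33, 0.06], [0, 0, 0]],
  [1, [0.864, -0.933, 0.16], [0, 0, 0]],
  [1, [0.864, -0.933, 0.16], [0, 0, 0]],
  [1, [0.864, -0.933, 0.16], [0, 0, 0]],
])

```text
t: 1.1
tcp_pos: [0.4318, -0.1008, 0.179]
orientation: [-3.065, -0.688, 0.0]
ft_force: [1.9, 0.2, 0.1]
width: 1.003
grasp_force: 0.0
```

Run:
```python
from h import *
s=manip.read_state();print(s["tcp_pos"],s["orientation"],s["joint_positions"].round(2))
print(rel([.438,.087,.10]))
```

```text
[ 0.43181229 -0.10081802  0.17900529] [-3.06530752e+00 -6.87684751e-01  8.19181186e-05] [ 0.12  0.61  0.06  2.01 -0.07  0.52 -0.9 ]
[ 0.0858 -0.1672  0.079 ]
```

In the tool's units: -0.167 m / 0.5 = -0.334, 0.079 m / 0.5 = 0.158.

Call:
jog_arm([
  [1, [0.172, -0.334, 0.158], [0, 0, 0]],
  [1, [0.172, -0.334, 0.158], [0, 0, 0]],
  [1, [0.172, -0.334, 0.158], [0, 0, 0]],
  [1, [0.172, -0.334, 0.158], [0, 0, 0]],
  [1, [0.172, -0.334, 0.158], [0, 0, 0]],
  [1, [0.172, -0.334, 0.158], [0, 0, 0]],
  [1, [0.172, -0.334, 0.158], [0, 0, 0]],
  [1, [0.172, -0.334, 0.158], [0, 0, 0]],
  [1, [0.172, -0.334, 0.158], [0, 0, 0]],
  [1, [0.172, -0.334, 0.158], [0, 0, 0]],
])

```text
t: 2.1
tcp_pos: [0.4387, 0.0846, 0.1006]
orientation: [-3.066, -0.687, -0.001]
ft_force: [0.8, 0.6, 0.2]
width: 1.0
grasp_force: 0.0
```

Run:
```python
from h import *
im=manip.read_camera("top");im2=manip.read_camera("side")
cv2.imwrite("pics/a1.png",np.hstack([cv2.resize(im[180:330,150:290],(373,400)),cv2.resize(im2[160:300,220:360],(400,400))]))
s=manip.read_state();print(s["tcp_pos"],s["ft_force"])
print(rel([.438,.087,.003]))
```

```text
[0.43857699 0.08487357 0.10049044] [ 0.32250306  0.05894676 -0.60086593]
[ 0.0004 -0.0022  0.0975]
```

View pics/a1.png

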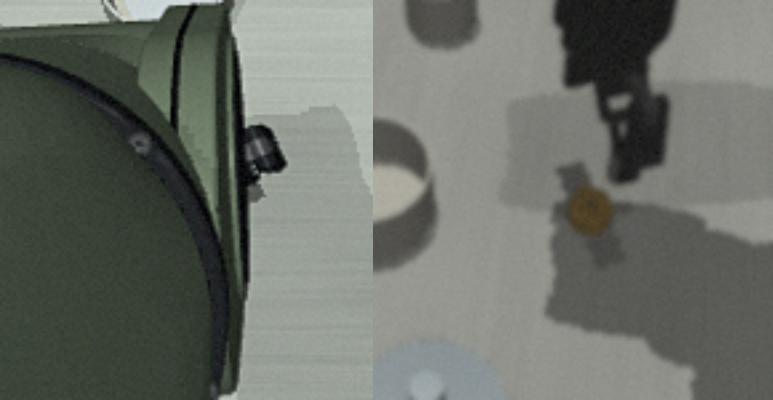

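The top view is blocked by the arm. In the side view the cap is untouched at (590,210), with the finger shadows on both sides of it. I descend and grip.

In the tool's units: 0.096 m / 0.5 = 0.192, -0.002 m / 0.5 = -0.004.

Call:
jog_arm([
  [1, [0, -0.004, 0.06], [0, 0, 0]],
  [1, [0, -0.004, 0.12], [0, 0, 0]],
  [1, [0, -0.004, 0.16], [0, 0, 0]],
  [1, [0, -0.004, 0.18], [0, 0, 0]],
  [1, [0, -0.004, 0.192], [0, 0, 0]],
  [1, [0, -0.004, 0.192], [0, 0, 0]],
  [1, [0, -0.004, 0.192], [0, 0, 0]],
  [0, [0, -0.004, 0.192], [0, 0, 0]],
  [0, [0, -0.004, 0.192], [0, 0, 0]],
  [0, [0, -0.004, 0.192], [0, 0, 0]],
])

```text
t: 3.2
tcp_pos: [0.4378, 0.0871, 0.0047]
orientation: [-3.065, -0.688, -0.001]
ft_force: [-0.6, -0.5, -0.1]
width: 0.519
grasp_force: 0.0
```

In the tool's units: -0.14 m / 0.5 = -0.28, -0.1 m / 0.5 = -0.2.

Call:
jog_arm([
  [0, [0, 0, 0], [0, 0, 0]],
  [0, [0, 0, 0], [0, 0, 0]],
  [0, [0, 0, 0], [0, 0, 0]],
  [0, [0, 0, 0], [0, 0, 0]],
  [0, [0, 0, 0], [0, 0, 0]],
  [0, [0, 0, -0.04], [0, 0, 0]],
  [0, [0, 0, -0.12], [0, 0, 0]],
  [0, [0, 0, -0.2], [0, 0, 0]],
  [0, [0, 0, -0.28], [0, 0, 0]],
  [0, [0, 0, -0.28], [0, 0, 0]],
])

```text
t: 4.2
tcp_pos: [0.4389, 0.0873, 0.1483]
orientation: [-3.065, -0.688, -0.009]
ft_force: [0.5, 0.8, -1.0]
width: 0.393
grasp_force: 60.7
```

Run:
```python
from h import *
s=manip.read_state();print(s["tcp_pos"],s["width"],s["grasp_force"])
print(rel([.612,.105,.143]),rel([.612,.105,.016]))
```

```text
[0.43893576 0.08729712 0.14825803] 0.39348463403007067 60.677627770928666
[0.164  0.058  0.0063] [0.1632 0.0578 0.1333]
```

In the tool's units: 0.164 m / 0.5 = 0.328, 0.058 m / 0.5 = 0.116.

Call:
jog_arm([
  [0, [0.08, 0.028, 0], [0, 0, 0]],
  [0, [0.16, 0.058, 0], [0, 0, 0]],
  [0, [0.23, 0.082, 0], [0, 0, 0]],
  [0, [0.28, 0.1, 0], [0, 0, 0]],
  [0, [0.31, 0.11, 0.02], [0, 0, 0]],
  [0, [0.328, 0.116, 0.04], [0, 0, 0]],
  [0, [0.328, 0.116, 0.06], [0, 0, 0]],
  [0, [0.328, 0.116, 0.08], [0, 0, 0]],
  [0, [0.328, 0.116, 0.08], [0, 0, 0]],
  [0, [0.328, 0.116, 0.08], [0, 0, 0]],
])

```text
t: 5.2
tcp_pos: [0.6104, 0.1047, 0.1045]
orientation: [-3.065, -0.688, 0.0]
ft_force: [-0.8, 1.0, -1.2]
width: 0.39
grasp_force: 60.7
```

Run:
```python
from h import *
im=manip.read_camera("top");im2=manip.read_camera("side")
cv2.imwrite("pics/a2.png",np.hstack([cv2.resize(im[110:260,140:280],(373,400)),cv2.resize(im2[140:280,150:290],(400,400))]))
s=manip.read_state();print(s["tcp_pos"],s["width"],s["grasp_force"])
print(rel([.612,.105,.016]))
```

```text
[0.61074851 0.10475121 0.10496347] 0.3936554767141783 60.6499899958726
[0.0012 0.0003 0.089 ]
```

View pics/a2.png

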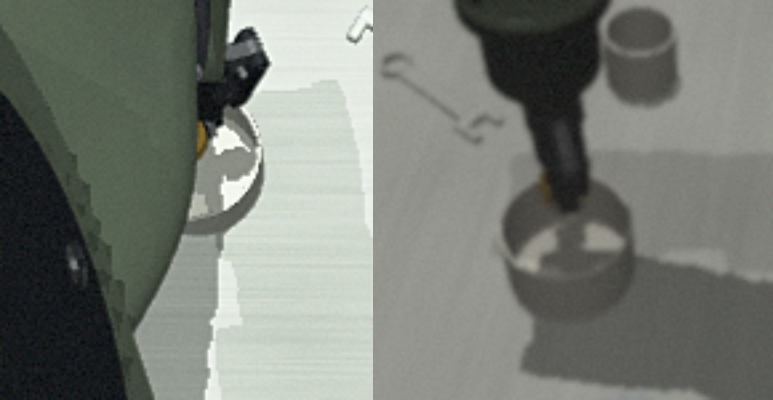

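The cap (seen at (545,190) in the right half) hangs over the pot's mouth. I lower it and open part way.

In the tool's units: 0.09 m / 0.5 = 0.18, 0.085 m / 0.5 = 0.17.

Call:
jog_arm([
  [0, [0.002, 0, 0.04], [0, 0, 0]],
  [0, [0.002, 0, 0.08], [0, 0, 0]],
  [0, [0.002, 0, 0.12], [0, 0, 0]],
  [0, [0.002, 0, 0.15], [0, 0, 0]],
  [0, [0.002, 0, 0.17], [0, 0, 0]],
  [0, [0.002, 0, 0.18], [0, 0, 0]],
  [0, [0.002, 0, 0.18], [0, 0, 0]],
  [0, [0.002, 0, 0.18], [0, 0, 0]],
  [0.55, [0.002, 0, 0.18], [0, 0, 0]],
  [0.55, [0.002, 0, 0.18], [0, 0, 0]],
])

```text
t: 6.3
tcp_pos: [0.6126, 0.1043, 0.0155]
orientation: [3.064, 0.687, 0.004]
ft_force: [2.0, -5.5, 9.1]
width: 0.544
grasp_force: 10.0
```

In the tool's units: -0.16 m / 0.5 = -0.32, -0.13 m / 0.5 = -0.26.

Call:
jog_arm([
  [0.55, [0, 0, 0], [0, 0, 0]],
  [0.55, [0, 0, 0], [0, 0, 0]],
  [0.55, [0, 0, 0], [0, 0, 0]],
  [0.55, [0, 0, 0], [0, 0, 0]],
  [0.55, [0, 0, -0.04], [0, 0, 0]],
  [0.55, [0, 0, -0.1], [0, 0, 0]],
  [0.55, [0, 0, -0.18], [0, 0, 0]],
  [0.55, [0, 0, -0.26], [0, 0, 0]],
  [0.55, [0, 0, -0.32], [0, 0, 0]],
  [0.55, [0, 0, -0.32], [0, 0, 0]],
])

```text
t: 7.3
tcp_pos: [0.6131, 0.1054, 0.1786]
orientation: [3.065, 0.688, 0.01]
ft_force: [0.6, -0.1, -1.5]
width: 0.549
grasp_force: 0.0
```

Run:
```python
from h import *
print(rel([.534,.271,.175]),manip.read_state()["joint_positions"].round(2))
```

```text
[-0.0007 -0.1836  0.0034] [-0.3   0.85  0.17  1.38 -0.16  0.92 -1.22]
```

In the tool's units: -0.1836 m / 0.5 = -0.3672, -0.17 m / 0.5 = -0.34.

Call:
jog_arm([
  [0.6, [0, -0.08, 0], [0, 0, 0]],
  [0.6, [0, -0.16, 0], [0, 0, 0]],
  [0.6, [0, -0.24, 0], [0, 0, 0]],
  [0.6, [0, -0.3, 0], [0, 0, 0]],
  [0.6, [0, -0.34, 0], [0, 0, 0]],
  [0.6, [0, -0.36, 0.04], [0, 0, 0]],
  [0.6, [0, -0.3672, 0.08], [0, 0, 0]],
  [0.6, [0, -0.3672, 0.12], [0, 0, 0]],
  [0.6, [0, -0.3672, 0.12], [0, 0, 0]],
  [0.6, [0, -0.3672, 0.12], [0, 0, 0]],
])

```text
t: 8.3
tcp_pos: [0.5331, 0.2709, 0.1147]
orientation: [3.065, 0.688, -0.0]
ft_force: [-0.0, -1.4, 0.3]
width: 0.602
grasp_force: 0.0
```

Run:
```python
from h import *
im=manip.read_camera("top");im2=manip.read_camera("side")
cv2.imwrite("pics/t3.png",im);cv2.imwrite("pics/s3.png",im2)
cv2.imwrite("pics/a3.png",np.hstack([cv2.resize(im[120:260,90:260],(400,330)),cv2.resize(im2[180:345,160:300],(400,471))[:330]]) if 0 else np.hstack([cv2.resize(im[110:260,90:260],(400,400)),cv2.resize(im2[180:345,150:300],(400,400))]))
s=manip.read_state();print(s["tcp_pos"],s["width"])
print(rel([.534,.271,.03]))
```

```text
[0.53353316 0.27111336 0.11537896] 0.5978406290867914
[0.0003 0.0003 0.0854]
```

View pics/a3.png

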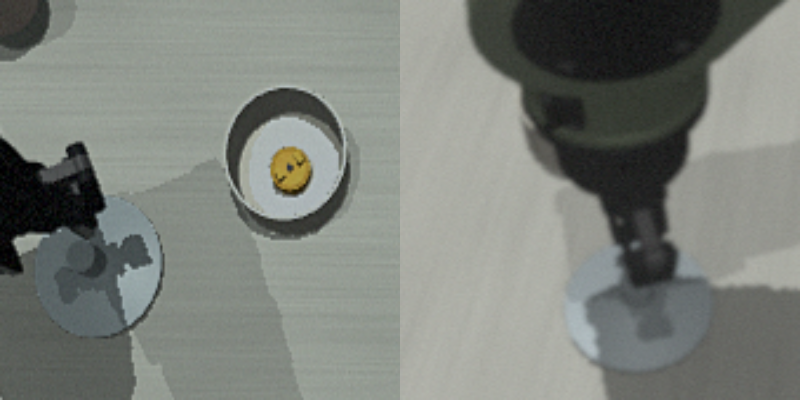

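The cap lies in the pot, horns up, at (292,170) of the left half; the pot rim centre at about (286,153) has not moved. The lid's spout is under the fingers. I go down and grip.

In the tool's units: 0.0855 m / 0.5 = 0.171, 0.03 m / 0.5 = 0.06.

Call:
jog_arm([
  [0.6, [0, 0, 0.06], [0, 0, 0]],
  [0.6, [0, 0, 0.1], [0, 0, 0]],
  [0.6, [0, 0, 0.14], [0, 0, 0]],
  [0.6, [0, 0, 0.16], [0, 0, 0]],
  [0.6, [0, 0, 0.171], [0, 0, 0]],
  [0.6, [0, 0, 0.171], [0, 0, 0]],
  [0.6, [0, 0, 0.171], [0, 0, 0]],
  [0, [0, 0, 0.171], [0, 0, 0]],
  [0, [0, 0, 0.171], [0, 0, 0]],
  [0, [0, 0, 0.171], [0, 0, 0]],
])

```text
t: 9.4
tcp_pos: [0.5333, 0.2712, 0.0297]
orientation: [-3.065, -0.688, -0.001]
ft_force: [-2.7, -1.0, 9.7]
width: 0.261
grasp_force: 58.8
```

In the tool's units: -0.1 m / 0.5 = -0.2, -0.08 m / 0.5 = -0.16.

Call:
jog_arm([
  [0, [0, 0, 0], [0, 0, 0]],
  [0, [0, 0, 0], [0, 0, 0]],
  [0, [0, 0, 0], [0, 0, 0]],
  [0, [0, 0, 0], [0, 0, 0]],
  [0, [0, 0, 0], [0, 0, 0]],
  [0, [0, 0, -0.04], [0, 0, 0]],
  [0, [0, 0, -0.1], [0, 0, 0]],
  [0, [0, 0, -0.16], [0, 0, 0]],
  [0, [0, 0, -0.2], [0, 0, 0]],
  [0, [0, 0, -0.2], [0, 0, 0]],
])

```text
t: 10.4
tcp_pos: [0.5341, 0.2715, 0.1316]
orientation: [-3.064, -0.688, -0.006]
ft_force: [-0.2, 0.6, -2.0]
width: 0.26
grasp_force: 59.1
```

Run:
```python
from h import *
im=manip.read_camera("top");im2=manip.read_camera("side")
cv2.imwrite("pics/t4.png",im);cv2.imwrite("pics/s4.png",im2)
cv2.imwrite("pics/a4.png",np.hstack([cv2.resize(im[110:260,70:240],(400,400)),cv2.resize(im2[180:345,150:300],(400,400))]))
s=manip.read_state();print(s["tcp_pos"],s["width"],s["ft_force"])
print("pot top now",ray("top",(211.55,167.6),.062))
print(rel([.611,.104,.13]))
```

```text
[0.53303574 0.27113101 0.12891219] 0.2635321771585722 [ 0.35407835  1.09573891 -1.54007668]
pot top now [0.6119676 0.1024744 0.062    ]
[-0.001   0.1844 -0.0011]
```

View pics/a4.png

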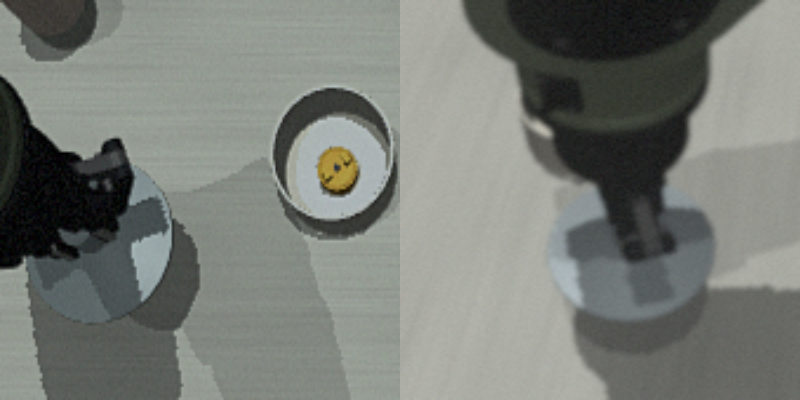

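The lid is held level at the spout, and the pot and cap are unchanged. I carry the lid over the pot.

In the tool's units: 0.184 m / 0.5 = 0.368, 0.175 m / 0.5 = 0.35.

Call:
jog_arm([
  [0, [0, 0.06, -0.02], [0, 0, 0]],
  [0, [0, 0.14, -0.02], [0, 0, 0]],
  [0, [0, 0.22, -0.02], [0, 0, 0]],
  [0, [0, 0.28, -0.02], [0, 0, 0]],
  [0, [0, 0.32, -0.02], [0, 0, 0]],
  [0, [0, 0.35, -0.02], [0, 0, 0]],
  [0, [0, 0.368, -0.02], [0, 0, 0]],
  [0, [0, 0.368, 0], [0, 0, 0]],
  [0, [0, 0.368, 0.02], [0, 0, 0]],
  [0, [0, 0.368, 0.02], [0, 0, 0]],
])

```text
t: 11.5
tcp_pos: [0.6106, 0.1059, 0.1169]
orientation: [-3.064, -0.69, 0.004]
ft_force: [-0.3, -0.1, -0.7]
width: 0.265
grasp_force: 59.1
```

Run:
```python
from h import *
im=manip.read_camera("top");im2=manip.read_camera("side")
cv2.imwrite("pics/a5.png",np.hstack([cv2.resize(im[100:240,150:290],(400,400),interpolation=2),cv2.resize(im2[160:290,150:280],(400,400),interpolation=2)]))
s=manip.read_state();print(s["tcp_pos"],s["width"],s["ft_force"])
print(rel([.611,.105,.083]))
```

```text
[0.61141824 0.10554073 0.11847109] 0.2605982326892664 [-0.40966817 -0.09535887 -1.0133457 ]
[-0.0006  0.0003  0.0355]
```

View pics/a5.png

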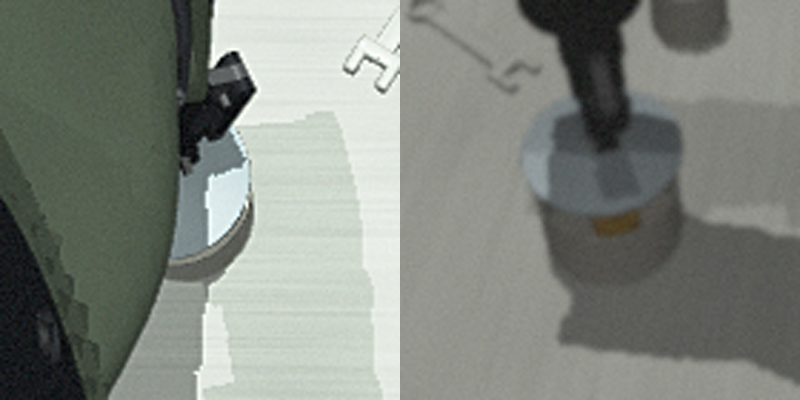

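The lid sits over the pot, concentric in both views, with the cap visible inside at (615,225) in the right half. I lower it slowly.

In the tool's units: 0.034 m / 0.5 = 0.068, 0.032 m / 0.5 = 0.064.

Call:
jog_arm([
  [0, [0, 0, 0.016], [0, 0, 0]],
  [0, [0, 0, 0.03], [0, 0, 0]],
  [0, [0, 0, 0.04], [0, 0, 0]],
  [0, [0, 0, 0.048], [0, 0, 0]],
  [0, [0, 0, 0.054], [0, 0, 0]],
  [0, [0, 0, 0.06], [0, 0, 0]],
  [0, [0, 0, 0.064], [0, 0, 0]],
  [0, [0, 0, 0.068], [0, 0, 0]],
  [0, [0, 0, 0.068], [0, 0, 0]],
  [0, [0, 0, 0.068], [0, 0, 0]],
])

```text
t: 12.6
tcp_pos: [0.6118, 0.1048, 0.0849]
orientation: [-3.065, -0.688, -0.0]
ft_force: [0.5, 0.3, -0.1]
width: 0.258
grasp_force: 59.1
```

In the tool's units: 0.003 m / 0.5 = 0.006, 0.002 m / 0.5 = 0.004.

Call:
jog_arm([
  [0, [0, 0, 0.002], [0, 0, 0]],
  [0, [0, 0, 0.004], [0, 0, 0]],
  [0, [0, 0, 0.006], [0, 0, 0]],
  [0, [0, 0, 0.006], [0, 0, 0]],
  [0, [0, 0, 0.006], [0, 0, 0]],
  [0, [0, 0, 0.006], [0, 0, 0]],
  [0, [0, 0, 0.006], [0, 0, 0]],
  [0, [0, 0, 0.006], [0, 0, 0]],
  [0, [0, 0, 0.006], [0, 0, 0]],
  [0, [0, 0, 0.006], [0, 0, 0]],
])

```text
t: 13.6
tcp_pos: [0.6117, 0.1048, 0.0818]
orientation: [-3.065, -0.688, 0.0]
ft_force: [0.8, 0.6, -1.2]
width: 0.258
grasp_force: 59.2
```

In the tool's units: -0.12 m / 0.5 = -0.24, -0.09 m / 0.5 = -0.18.

Call:
jog_arm([
  [0.5, [0, 0, 0], [0, 0, 0]],
  [0.5, [0, 0, 0], [0, 0, 0]],
  [0.5, [0, 0, 0], [0, 0, 0]],
  [0.5, [0, 0, 0], [0, 0, 0]],
  [0.5, [0, 0, -0.02], [0, 0, 0]],
  [0.5, [0, 0, -0.06], [0, 0, 0]],
  [0.5, [0, 0, -0.12], [0, 0, 0]],
  [0.5, [0, 0, -0.18], [0, 0, 0]],
  [0.5, [0, 0, -0.24], [0, 0, 0]],
  [0.5, [0, 0, -0.24], [0, 0, 0]],
])

```text
t: 14.6
tcp_pos: [0.6132, 0.1048, 0.2063]
orientation: [3.065, 0.688, 0.009]
ft_force: [-0.1, -0.1, -0.4]
width: 0.501
grasp_force: 0.0
```

In the tool's units: 0.3 m / 0.5 = 0.6, 0.29 m / 0.5 = 0.58.

Call:
jog_arm([
  [0.5, [0, 0.08, 0], [0, 0, 0]],
  [0.5, [0, 0.16, 0], [0, 0, 0]],
  [0.5, [0, 0.24, 0], [0, 0, 0]],
  [0.5, [0, 0.32, 0], [0, 0, 0]],
  [0.5, [0, 0.4, 0], [0, 0, 0]],
  [0.5, [0, 0.48, 0], [0, 0, 0]],
  [0.5, [0, 0.54, 0], [0, 0, 0]],
  [0.5, [0, 0.58, 0], [0, 0, 0]],
  [0.5, [0, 0.6, 0], [0, 0, 0]],
  [0.5, [0, 0.6, 0], [0, 0, 0]],
])

```text
t: 15.6
tcp_pos: [0.7398, -0.168, 0.2009]
orientation: [3.066, 0.686, -0.002]
ft_force: [0.6, 0.9, -0.2]
width: 0.501
grasp_force: 0.0
```

Run:
```python
from h import *
im=manip.read_camera("top");im2=manip.read_camera("side")
cv2.imwrite("pics/a6.png",np.hstack([cv2.resize(im[110:230,155:275],(400,400),interpolation=2),cv2.resize(im2[160:280,160:280],(400,400),interpolation=2)]))
for n,i,(a,b,c,d) in(("top",im,(175,120,250,215)),("side",im2,(180,170,255,260))):
    L=cv2.cvtColor(i,cv2.COLOR_BGR2LAB).astype(int);m=np.zeros(i.shape[:2]);w=L[b:d,a:c,2];m[b:d,a:c]=w<np.median(np.vstack([w[:2],w[-2:]]))-3
    q=cv2.convexHull(big(m));r=cv2.fitEllipse(q);print(n,r,ray(n,r[0],.064))
    e=[ray(n,q[:,0][j],.064)for j in(q[:,0,0].argmax(),q[:,0,0].argmin())];print(np.linalg.norm(e[0]-e[1]))
```

```text
top ((210.1110076904297, 166.3432159423828), (55.15363311767578, 57.335166931152344), 74.93462371826172) [0.61393428 0.10511615 0.064     ]
0.11191995411820095
side ((216.50904846191406, 218.8587188720703), (41.49831008911133, 50.54082489013672), 78.64241027832031) [0.61197142 0.1090167  0.064     ]
0.10972782622080214
```

View pics/a6.png

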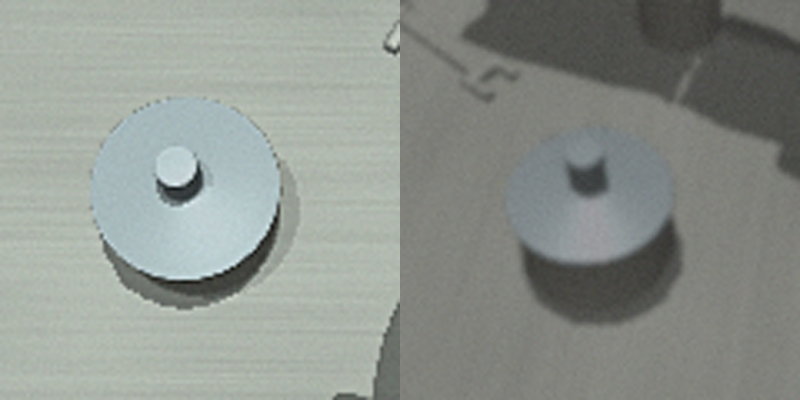

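The lid lies on the pot as a full ellipse 112 mm across at flange height, centred within about 3 mm of the pot. I check the spout for tilt, then hand in.

Run:
```python
from h import *
a=ray("top",(208.1,159.5),.108);b=ray("side",(215.8,206.5),.108);print(a,b)
ta=a[:2]-[.6139,.1051];tb=b[:2]-[.612,.109];print("tilt",ta/.044,tb/.044)
if np.linalg.norm((ta+tb)/2)/.044<.09: print(manip.sign_off())
```

```text
[0.61430047 0.10342937 0.108     ] [0.60941909 0.10883034 0.108     ]
tilt [ 0.0091016  -0.03796879] [-0.058657   -0.00385593]
the job is handed in; nothing more can be done
None
```

The air cap is in the larger pot and the large lid is on it. In the last pictures the lid looked level and centred within about 3 mm. I handed the job in at about 16 s, but no verdict came back.

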